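# Read the white tile, then park the sample cell on the stop pin

## Task

The sample cell is already loaded in the spring-loaded slide of the colour analyser: push the slide's blue front plate with shut fingertips until the slide is fully home, without ramming it against its end stop, hold it there for about a second while the white tile is read, then let it go so that its spring brings it back and it latches on the stop pin with the cell under the read head. Grasp nothing, do not touch the cell, and leave the jar, the spare cell and the spatula where they are.

Things in the scene. Friction and masses are not known exactly. Their poses are not given: they have to be found in the camera images.
- analyser: Fixed analyser. Origin: bench level, on the slide's centre line, at the port wall; the slide is pushed in along +y; z up; screen on the -x side. Dark slide bed: y -200 to 0 mm, x +-75 mm, 20 mm high, with 28 mm high rails along its edges. White port block: y 0 to 125 mm, x -110 to 170 mm, 105 mm high (round read head on top, to 117 mm). Main housing behind it, to y 345 mm: 200 mm high.
- sample_slide (a joint): Slide travel along the analyser's +y, m: 0 out (start), 0.065 latched on the stop pin (cell under the read head), 0.115 fully home at its end stop (white tile under the read head). Spring: 1.5 N at 0, 5 N at home, plus a damper of 45 N per m/s, plus 0.5 N at 0.03 to 0.065 where the catch lifts the pin. Let go at home, it is back on the pin within 1 s; let go before 0.06, it runs out again.
- push_face (a point): Middle of the outer face of the slide's blue front plate, 42 mm above the bench; moves with the slide, axes as the analyser's (push along +y). The plate is 124 mm wide (x), 12 mm thick, from 24 to 60 mm above the bench, its top flush with the aluminium deck behind it, so there is nothing to grip. Fully home it still stands 70 mm out from the port wall.
- read_point (a point): The analyser's measuring spot under the read head, 70 mm above the bench, inside the port (35 mm past the port wall).
- stop_pin (a joint): Lift of the sprung brass stop pin with black knob, m: 0 down, 0.012 at most. The slide's ramped catch lifts it 9 mm on the way in and it then drops by itself (a slight jolt at 0.06 m of slide travel): no need to touch it. Its steel bracket stands on the bed's +x edge at x 54 to 98, y -48 to -22 mm of the analyser, 85 mm high; knob 18 mm wide, top at 109 mm when down.
- cell: The loaded sample cell: a closed steel disc 50 mm in diameter and 22 mm high with a brown window, lying loose in a 12 mm deep recess of the slide, its top 10 mm proud of the deck. Origin: centre of its underside, 48 mm above the bench, 155 mm in from the slide's front face. Not to be touched.
- jar_center (a point): Bystander: closed jar of brown spread with white lid, 72 mm in diameter, 100 mm high; point half-way up.
- spare_cell_center (a point): Bystander: spare sample cell, steel disc 50 mm in diameter, 22 mm high with a pale window; point half-way up.
- spatula_grip (a point): Bystander: steel spatula with black handle, about 200 mm long, lying on the bench; point on its handle.

How it is judged:
By the outcome, as a careful person would: the job done as asked, in the order asked, and still so for the second after the job is handed in, with the robot touching nothing.
It also fails if it takes over 40 s, if anything falls off the work surface, if the arm or the gripper's body presses on something with over 40 N, if the wrist force passes 120 N, or if a joint passes its speed limit or range.

## Robot

A 7-joint arm with a two-finger parallel gripper is mounted at the origin on the work surface. World frame = base frame: x ahead of the robot, y to its left, z up, the work surface at z = 0. Lengths are in m, angles in rad, forces in N, time in s.
With the tool pointing down it reaches from about 0.425 to 0.925 m from the base axis. Payload 6.8 kg.
Tool frame: the origin (TCP) lies on the centre line of the jaws, within the pads' length; the fingertips stand 11 mm ahead of it and the grasp point (between the pads) lies 8 mm behind it; z points along the fingers, y is the direction in which the jaws open and shut (so a half turn about z gives the same grasp; the last joint's range is limited). The gripper opens to 85 mm and grips with 20 to 120 N. Pads are 22 mm wide; open, the fingers measure 114 mm over their backs; the gripper's body (76 mm by 85 mm) begins 54 mm behind the grasp point. The pads swing forward as they close: fully open they stand 13 mm farther back than shut.
Start: joints at [-1.266, 0.477, 0.022, 1.555, -0.011, 1.109, -0.083], TCP at [0.271, 0.618, 0.242] pointing down, gripper open.
Joint ranges: [-2.96, 2.96], [-0.34, 2.1], [-1.41, 1.46], [0.24, 2.44], [-1.37, 4.51], [0.17, 1.92], [-2.96, 2.96]. Speed limits (rad/s): [2.39, 2.39, 3.14, 3.14, 3.14, 3.14, 3.14].

## Interface

Orientations are given as a rotation vector (axis times angle).
In Python, from bench import r gives the robot as it stands.
- The arm moves only by the tool send_rows, never from a script. Its argument "deltas" is a list of rows, each a list of 7 numbers: the opening, from 0 (shut) to 1 (fully open), then the shift along the tool's x, y, z as a fraction of full scale, then the turn, a rotation vector about the tool's x, y, z as a fraction of full scale. In form: [[hand, x, y, z, ax, ay, az], ...]. A call has 1 to 20 rows; each row is the pose to reach, as a shift and turn from the pose commanded when the call began, along the tool's axes at that moment, turning the shorter way round; what a row does not reach only later rows make up. Full scale, the value 1, is 150 mm for a shift and 180 degrees for a turn. A row lasts 1/12 s, in which the tool goes at most 41.7 mm and 7.16 degrees, less where a joint would pass 70% of its speed; a pose out of reach is approached as far as the arm can. A call with a number of a shift or a turn outside -1 to 1 is refused whole. A call with a gripper value outside its range is refused whole. The fingers move at their own pace and stop on an object; "squeeze" is the grip in N (left out, the last holds). Time passes only in rows, so rows that repeat a pose let the fingers close. It gives the time, the measured TCP pose, the force and the opening at its end, in the units of the state.
- r.get_obs(): the state, without advancing time (a new reading comes with each control period).
- r.grab_frame(name): name is "scene" or "top"; returns a dict with "pixels" (480x640x3 uint8, red, green, blue), "camera_matrix" (3x3 intrinsics, pixels), "rvec" (rotation vector, rad) and "tvec" (3), from world to camera coordinates, as OpenCV has them. Camera axes: x right, y down, z forward; pixel columns grow to the right and rows downward; lengths in m; the calibration is good to about 2 mm. A picture is of the moment at which its call begins. There is no depth.
- r.hand_in(): hands the job in, once; it reports no verdict.
The state is a dict: "clock": time; "joints": joint angles; "qvel": joint speeds; "tau": joint torques, N m; "tcp_pos": TCP position; "orientation": TCP orientation; "contact_force": force on the tool from outside, world axes, zero at the start; "moment": the same for the moment, N m; "grip_width": finger opening in m.
Only numpy, scipy, OpenCV 4.12 (cv2) and the standard library are available. Lean on these libraries where they do the work, as an engineer would, in place of code of your own. Each camera call takes 0.05 s, during which the arm holds its last target. There are 200 camera calls.

## Working session

There is one attempt and no reset: what is moved stays moved. The work goes in short steps, Python scripts to look and compute and a tool call to move; the robot and the scene stay as the last step left them, time stands still between calls to the robot, and variables do not carry over. Pictures are saved under pics/ and viewed, about 8 in all and at most 12, crops included, and the job is handed in when it is done.

Besides the shell and the picture viewer there is one more tool, called in YAML: its name, and indented under it one key for each argument. send_rows: Moves the arm, as the interface text tells. Shift numbers are shares of 150 mm and turn numbers shares of 180 degrees, none past 1 either way. Its arguments: {"type":"object","properties":{"deltas":{"type":"array","items":{"type":"array","items":{"type":"number"}}},"squeeze":{"type":"number"}},"required":["deltas"]}

```bash
mkdir -p pics
python3 - <<'E'
from bench import r
import cv2,numpy as np
o=r.get_obs();print({k:np.round(v,4) for k,v in o.items()})
for n in("scene","top"):
    f=r.grab_frame(n);cv2.imwrite(f"pics/{n}1.png",f["pixels"][:,:,::-1])
    R=cv2.Rodrigues(np.array(f["rvec"]))[0];print(n,np.round(f["camera_matrix"],1).tolist(),np.round(-R.T@np.array(f["tvec"]).ravel(),3))
E
```

```text
{'clock': np.float64(0.0), 'joints': array([-1.2661,  0.4778,  0.0223,  1.5565, -0.0115,  1.1093, -0.0831]), 'qvel': array([-0.0002,  0.0006,  0.0004, -0.0001,  0.0001,  0.0004, -0.0005]), 'tau': array([ 1.00000e-04, -5.96454e+01,  1.60830e+00, -2.81201e+01,
        1.26000e-02,  9.30000e-03,  0.00000e+00]), 'tcp_pos': array([0.2706, 0.6178, 0.2413]), 'orientation': array([-6.4380e-01, -3.0747e+00,  2.9000e-03]), 'contact_force': array([ 0.1744,  0.5253, -0.5281]), 'moment': array([-0.0279, -0.0038, -0.025 ]), 'grip_width': np.float64(0.0854)}
scene [[586.8, 0.0, 319.2], [0.0, 586.8, 225.1], [0.0, 0.0, 1.0]] [0.593 0.434 0.892]
top [[551.8, 0.0, 320.2], [0.0, 551.8, 237.7], [0.0, 0.0, 1.0]] [ 0.412 -0.032  0.967]
```

View pics/scene1.png

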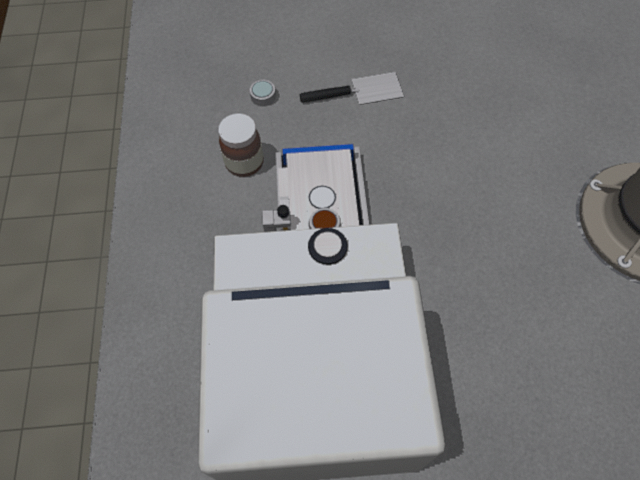

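View pics/top1.png

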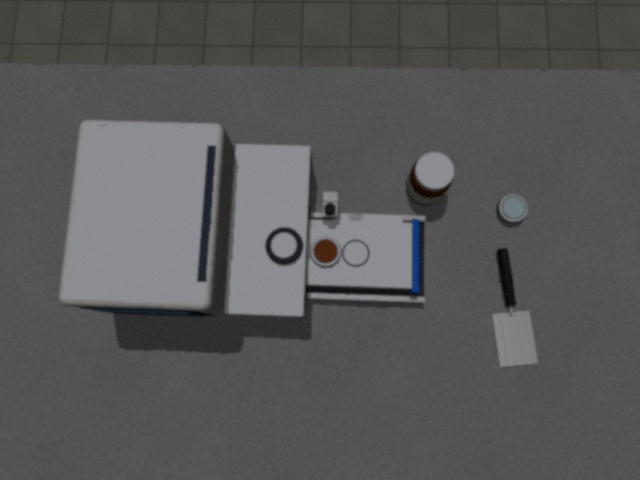

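The scene view shows the blue plate at about (318,149), the jar at (240,145), the spare cell at (262,91) and the spatula at (325,93). The top view shows the plate at column 417, rows 220–294, with the jar at (432,175), spare cell at (513,208) and spatula handle at (507,278).

```bash
cat > h.py <<'E'
import cv2,numpy as np
from bench import r
from scipy.spatial.transform import Rotation as Ro
def ray(f,uv,z):
    R=cv2.Rodrigues(np.array(f["rvec"],float))[0];t=np.array(f["tvec"],float).ravel()
    c=-R.T@t;d=R.T@np.linalg.inv(f["camera_matrix"])@np.array([uv[0],uv[1],1.]);return c+d*(z-c[2])/d[2]
def blue(f):
    hsv=cv2.cvtColor(f["pixels"],cv2.COLOR_RGB2HSV);m=cv2.inRange(hsv,(105,150,60),(130,255,255))
    cs,_=cv2.findContours(m,cv2.RETR_EXTERNAL,cv2.CHAIN_APPROX_NONE)
    return cv2.minAreaRect(max(cs,key=cv2.contourArea))
E
python3 - <<'E'
from h import *
for n in("top","scene"):
    f=r.grab_frame(n);b=blue(f);print(n,b)
    p=np.array([ray(f,q,.06) for q in cv2.boxPoints(b)]);print(p.round(4).tolist(),p.mean(0).round(4))
    for i in range(2):
        e=p[i+1]-p[i];print(np.linalg.norm(e).round(4),np.degrees(np.arctan2(e[1],e[0])).round(2))
    for nm,t,s,z in(("jar",(434,168),(238,130),.1),("spare",(513,208),(262,89),.022),("handleA",(502,250),(302,97),.012),("handleB",(510,304),(352,90),.012),("knob",(330,209),(283,210),.109),("cell",(325,251),(324,219),.07)):
        print(nm,ray(f,t if n=="top" else s,z).round(3))
print(Ro.from_rotvec(r.get_obs()["orientation"]).as_matrix().round(3))
E
```

```text
top ((415.4629821777344, 256.01416015625), (7.95502233505249, 72.06574249267578), 0.8425242304801941)
[[0.493, -0.1573, 0.06], [0.6138, -0.1597, 0.06], [0.6138, -0.173, 0.06], [0.4931, -0.1703, 0.06]] [ 0.5534 -0.1651  0.06  ]
0.1208 -1.13
0.0133 -89.73
jar [ 0.692 -0.19   0.1  ]
spare [ 0.647 -0.341  0.022]
handleA [ 0.574 -0.322  0.012]
handleB [ 0.481 -0.333  0.012]
knob [ 0.618 -0.022  0.109]
cell [ 0.556 -0.015  0.07 ]
scene ((316.9920959472656, 149.60458374023438), (14.893507957458496, 70.43447875976562), 78.36637115478516)
[[0.6179, -0.1681, 0.06], [0.4956, -0.1871, 0.06], [0.4938, -0.1555, 0.06], [0.6144, -0.1372, 0.06]] [ 0.5554 -0.162   0.06  ]
0.1238 -171.18
0.0316 93.13
jar [ 0.687 -0.186  0.1  ]
spare [ 0.648 -0.341  0.022]
handleA [ 0.572 -0.322  0.012]
handleB [ 0.474 -0.331  0.012]
knob [ 0.62  -0.019  0.109]
cell [ 0.556 -0.019  0.07 ]
[[-0.916  0.401 -0.   ]
 [ 0.401  0.916 -0.001]
 [-0.    -0.001 -1.   ]]
```

send_rows:
  deltas:
    - [0, 0, 0, -0.2, 0, 0, 0]
    - [0, 0, 0, -0.4, 0, 0, 0]
    - [0, 0, 0, -0.6, 0, 0, 0]
    - [0, -0.1, -0.1, -0.7, 0, 0, 0]
    - [0, -0.25, -0.28, -0.7, 0, 0, 0]
    - [0, -0.4, -0.45, -0.7, 0, 0, 0]
    - [0, -0.55, -0.62, -0.7, 0, 0, 0]
    - [0, -0.7, -0.79, -0.7, 0, 0, 0]
    - [0, -0.85, -0.96, -0.7, 0, 0, 0]

```text
clock: 0.95
tcp_pos: [0.33, 0.4335, 0.3472]
orientation: [-0.644, -3.075, 0.0]
contact_force: [0.6, -0.2, 0.1]
grip_width: 0.0001
```

send_rows:
  deltas:
    - [0, -0.15, -0.17, 0, 0, 0, 0]
    - [0, -0.3, -0.34, 0, 0, 0, 0]
    - [0, -0.45, -0.51, 0, 0, 0, 0]
    - [0, -0.6, -0.68, 0, 0, 0, 0]
    - [0, -0.75, -0.85, 0, 0, 0, 0]
    - [0, -0.88, -1, 0, 0, 0, 0]

```text
clock: 1.45
tcp_pos: [0.3909, 0.2425, 0.3473]
orientation: [0.646, 3.075, 0.0]
contact_force: [1.0, 0.1, 0.2]
grip_width: 0.0002
```

send_rows:
  deltas:
    - [0, -0.15, -0.17, 0, 0, 0, 0]
    - [0, -0.3, -0.34, 0, 0, 0, 0]
    - [0, -0.45, -0.51, 0, 0, 0, 0]
    - [0, -0.6, -0.68, 0, 0, 0, 0]
    - [0, -0.75, -0.85, 0, 0, 0, 0]
    - [0, -0.88, -1, 0, 0, 0, 0]

```text
clock: 1.95
tcp_pos: [0.4514, 0.0521, 0.3474]
orientation: [0.646, 3.074, 0.0]
contact_force: [0.1, 0.8, 0.6]
grip_width: 0.0002
```

send_rows:
  deltas:
    - [0, -0.15, -0.17, 0, 0, 0, 0]
    - [0, -0.3, -0.34, 0, 0, 0, 0]
    - [0, -0.45, -0.51, 0, 0, 0, 0]
    - [0, -0.6, -0.68, 0, 0, 0, 0]
    - [0, -0.75, -0.85, 0, 0, 0, 0]
    - [0, -0.9, -1, 0, 0, 0, 0]

```text
clock: 2.45
tcp_pos: [0.5146, -0.1391, 0.3474]
orientation: [0.645, 3.074, 0.0]
contact_force: [0.8, -0.2, 0.6]
grip_width: -0.0
```

send_rows:
  deltas:
    - [0, -0.1, -0.1, 0, 0, 0, 0.035]
    - [0, -0.2, -0.2, 0, 0, 0, 0.07]
    - [0, -0.3, -0.3, 0, 0, 0, 0.105]
    - [0, -0.4, -0.4, 0, 0, 0, 0.14]
    - [0, -0.46, -0.5, 0, 0, 0, 0.175]
    - [0, -0.5, -0.54, 0, 0, 0, 0.21]
    - [0, -0.5, -0.54, 0, 0, 0, 0.245]
    - [0, -0.5, -0.54, 0, 0, 0, 0.28]
    - [0, -0.5, -0.54, 0, 0, 0, 0.315]
    - [0, -0.5, -0.54, 0, 0, 0, 0.35]
    - [0, -0.5, -0.54, 0, 0, 0, 0.374]
    - [0, -0.5, -0.54, 0, 0, 0, 0.374]

```text
clock: 3.45
tcp_pos: [0.5509, -0.241, 0.347]
orientation: [-2.243, -2.2, 0.001]
contact_force: [-0.1, -0.8, 0.2]
grip_width: 0.0001
```

Run:
```python
from h import *
o=r.get_obs();print(o["tcp_pos"],o["joints"].round(3) if hasattr(o["joints"],"round") else o["joints"]);print(Ro.from_rotvec(o["orientation"]).as_matrix().round(3))
f=r.grab_frame("scene");cv2.imwrite("pics/s2.png",f["pixels"][:,:,::-1])
```

```text
[ 0.55094268 -0.24104042  0.34698396] [-0.372  0.373  0.921  1.648 -0.308  1.275  0.588]
[[ 0.019  1.    -0.001]
 [ 1.    -0.019 -0.   ]
 [-0.    -0.001 -1.   ]]
```

View pics/s2.png

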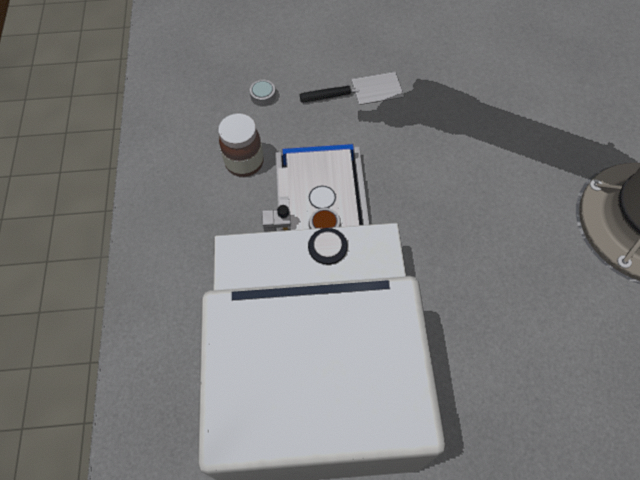

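The view shows only the arm's shadow, because the arm itself isn't drawn. The slide and the bystanders haven't moved. Next I'll descend in front of the plate.

send_rows:
  deltas:
    - [0, 0, 0.02, 0.2, 0, 0, 0]
    - [0, 0, 0.02, 0.4, 0, 0, 0]
    - [0, 0, 0.02, 0.6, 0, 0, 0]
    - [0, 0, 0.02, 0.8, 0, 0, 0]
    - [0, 0, 0.02, 1, 0, 0, 0]

```text
clock: 3.92
tcp_pos: [0.5539, -0.2411, 0.196]
orientation: [2.237, 2.206, 0.001]
contact_force: [0.1, 0.7, -0.3]
grip_width: -0.0001
```

send_rows:
  deltas:
    - [0, 0, 0, 0.2, 0, 0, 0]
    - [0, 0, 0, 0.4, 0, 0, 0]
    - [0, 0, 0, 0.6, 0, 0, 0]
    - [0, 0, 0, 0.75, 0, 0, 0]
    - [0, 0, 0, 0.88, 0, 0, 0]
    - [0, 0, 0, 0.96, 0, 0, 0]
    - [0, 0, 0, 1, 0, 0, 0]
    - [0, 0, 0, 1, 0, 0, 0]

```text
clock: 4.58
tcp_pos: [0.5536, -0.2411, 0.0465]
orientation: [-2.238, -2.203, 0.001]
contact_force: [0.6, -0.5, 0.3]
grip_width: 0.0003
```

Run:
```python
from h import *
o=r.get_obs();print(o["tcp_pos"],o["contact_force"])
f=r.grab_frame("top");cv2.imwrite("pics/t2.png",f["pixels"][:,:,::-1]);print(blue(f))
```

```text
[ 0.55357917 -0.24111346  0.04647741] [ 0.55894481 -0.49331533  0.25878494]
((415.9638671875, 235.41787719726562), (31.016111373901367, 6.962800025939941), 88.09085083007812)
```

View pics/t2.png

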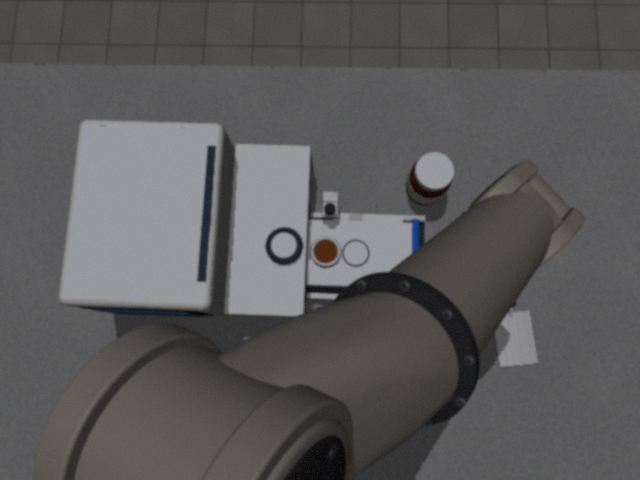

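The top view shows the arm over the scene, with the slide still out and the jar at (432,178) untouched. I'll approach the plate and make contact gently.

send_rows:
  deltas:
    - [0, 0.08, 0, 0, 0, 0, 0]
    - [0, 0.16, 0, 0, 0, 0, 0]
    - [0, 0.22, 0, 0, 0, 0, 0]
    - [0, 0.27, 0, 0, 0, 0, 0]
    - [0, 0.3, 0, 0, 0, 0, 0]
    - [0, 0.32, 0, 0, 0, 0, 0]

```text
clock: 5.13
tcp_pos: [0.5551, -0.1919, 0.0475]
orientation: [-2.238, -2.204, -0.001]
contact_force: [0.3, -0.1, -0.9]
grip_width: -0.0001
```

send_rows:
  deltas:
    - [0, 0.01, 0, 0, 0, 0, 0]
    - [0, 0.02, 0, 0, 0, 0, 0]
    - [0, 0.03, 0, 0, 0, 0, 0]
    - [0, 0.04, 0, 0, 0, 0, 0]
    - [0, 0.05, 0, 0, 0, 0, 0]

```text
clock: 5.55
tcp_pos: [0.5548, -0.1862, 0.0473]
orientation: [2.241, 2.202, -0.0]
contact_force: [-0.7, -0.1, -0.3]
grip_width: 0.0
```

send_rows:
  deltas:
    - [0, 0.01, 0, 0, 0, 0, 0]
    - [0, 0.02, 0, 0, 0, 0, 0]
    - [0, 0.03, 0, 0, 0, 0, 0]
    - [0, 0.04, 0, 0, 0, 0, 0]
    - [0, 0.05, 0, 0, 0, 0, 0]

```text
clock: 5.97
tcp_pos: [0.555, -0.179, 0.0473]
orientation: [2.24, 2.201, -0.001]
contact_force: [0.7, -2.5, -2.2]
grip_width: -0.0
```

send_rows:
  deltas:
    - [0, 0.02, 0, 0, 0, 0, 0]
    - [0, 0.04, 0, 0, 0, 0, 0]
    - [0, 0.06, 0, 0, 0, 0, 0]
    - [0, 0.08, 0, 0, 0, 0, 0]
    - [0, 0.1, 0, 0, 0, 0, 0]
    - [0, 0.12, 0, 0, 0, 0, 0]
    - [0, 0.14, 0, 0, 0, 0, 0]
    - [0, 0.16, 0, 0, 0, 0, 0]
    - [0, 0.18, 0, 0, 0, 0, 0]
    - [0, 0.2, 0, 0, 0, 0, 0]
    - [0, 0.22, 0, 0, 0, 0, 0]
    - [0, 0.24, 0, 0, 0, 0, 0]
    - [0, 0.26, 0, 0, 0, 0, 0]
    - [0, 0.28, 0, 0, 0, 0, 0]
    - [0, 0.3, 0, 0, 0, 0, 0]
    - [0, 0.32, 0, 0, 0, 0, 0]
    - [0, 0.34, 0, 0, 0, 0, 0]

```text
clock: 7.38
tcp_pos: [0.5556, -0.1281, 0.0473]
orientation: [2.24, 2.201, -0.001]
contact_force: [-1.3, -6.7, -1.3]
grip_width: -0.0003
```

send_rows:
  deltas:
    - [0, 0.02, 0, 0, 0, 0, 0]
    - [0, 0.04, 0, 0, 0, 0, 0]
    - [0, 0.06, 0, 0, 0, 0, 0]
    - [0, 0.08, 0, 0, 0, 0, 0]
    - [0, 0.1, 0, 0, 0, 0, 0]
    - [0, 0.12, 0, 0, 0, 0, 0]
    - [0, 0.14, 0, 0, 0, 0, 0]
    - [0, 0.16, 0, 0, 0, 0, 0]
    - [0, 0.18, 0, 0, 0, 0, 0]
    - [0, 0.2, 0, 0, 0, 0, 0]
    - [0, 0.22, 0, 0, 0, 0, 0]
    - [0, 0.24, 0, 0, 0, 0, 0]
    - [0, 0.26, 0, 0, 0, 0, 0]
    - [0, 0.27, 0, 0, 0, 0, 0]
    - [0, 0.28, 0, 0, 0, 0, 0]

```text
clock: 8.63
tcp_pos: [0.5562, -0.0856, 0.0473]
orientation: [-2.241, -2.202, 0.001]
contact_force: [-1.9, -5.1, 0.5]
grip_width: 0.0002
```

Run:
```python
from h import *
o=r.get_obs();print(o["clock"],o["tcp_pos"],o["contact_force"])
f=r.grab_frame("scene");cv2.imwrite("pics/s3.png",cv2.resize(f["pixels"][100:280,180:420,::-1],None,fx=3,fy=3))
```

```text
8.6333 [ 0.55619894 -0.08556654  0.04729179] [-1.85062678 -5.08829065  0.45444072]
```

View pics/s3.png

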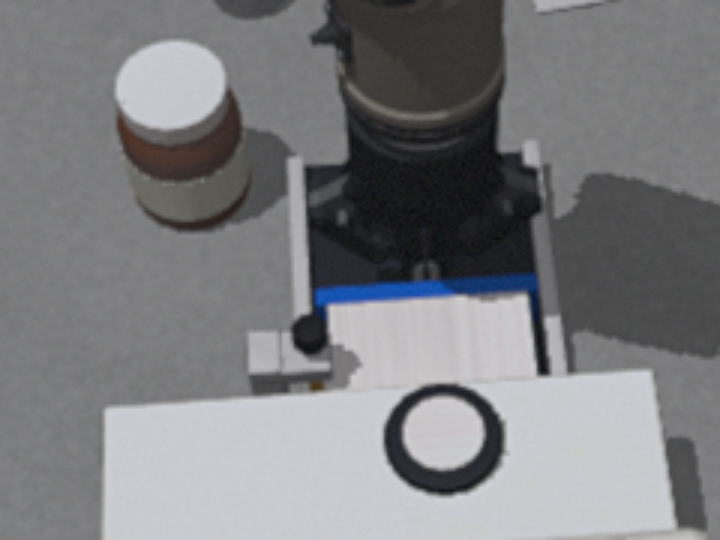

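The crop shows the plate well in, with its blue strip around (425,290) in the crop. The fingertips are centred on it, and both the knob and jar are clear. About 17 mm of travel remains, so I'll slow down.

send_rows:
  deltas:
    - [0, 0.01, 0, 0, 0, 0, 0]
    - [0, 0.02, 0, 0, 0, 0, 0]
    - [0, 0.03, 0, 0, 0, 0, 0]
    - [0, 0.04, 0, 0, 0, 0, 0]
    - [0, 0.05, 0, 0, 0, 0, 0]
    - [0, 0.06, 0, 0, 0, 0, 0]
    - [0, 0.07, 0, 0, 0, 0, 0]
    - [0, 0.075, 0, 0, 0, 0, 0]
    - [0, 0.08, 0, 0, 0, 0, 0]

```text
clock: 9.43
tcp_pos: [0.5563, -0.0737, 0.0473]
orientation: [-2.241, -2.202, 0.001]
contact_force: [-0.9, -6.1, 0.8]
grip_width: -0.0001
```

send_rows:
  deltas:
    - [0, 0.005, 0, 0, 0, 0, 0]
    - [0, 0.01, 0, 0, 0, 0, 0]

```text
clock: 9.6
tcp_pos: [0.5564, -0.0722, 0.0473]
orientation: [-2.241, -2.202, 0.001]
contact_force: [-1.7, -5.4, 0.1]
grip_width: 0.0
```

send_rows:
  deltas:
    - [0, 0.004, 0, 0, 0, 0, 0]
    - [0, 0.008, 0, 0, 0, 0, 0]

```text
clock: 9.77
tcp_pos: [0.5563, -0.0711, 0.0473]
orientation: [-2.241, -2.202, 0.001]
contact_force: [-0.6, -4.8, -0.8]
grip_width: -0.0001
```

send_rows:
  deltas:
    - [0, 0.004, 0, 0, 0, 0, 0]
    - [0, 0.008, 0, 0, 0, 0, 0]

```text
clock: 9.93
tcp_pos: [0.5564, -0.0699, 0.0473]
orientation: [-2.241, -2.202, 0.001]
contact_force: [-0.9, -5.6, -0.3]
grip_width: 0.0005
```

send_rows:
  deltas:
    - [0, 0.004, 0, 0, 0, 0, 0]
    - [0, 0.008, 0, 0, 0, 0, 0]

```text
clock: 10.1
tcp_pos: [0.5564, -0.0687, 0.0473]
orientation: [-2.241, -2.202, 0.001]
contact_force: [-2.5, -5.2, 0.7]
grip_width: -0.0002
```

send_rows:
  deltas:
    - [0, 0.004, 0, 0, 0, 0, 0]
    - [0, 0.004, 0, 0, 0, 0, 0]

```text
clock: 10.27
tcp_pos: [0.5564, -0.0679, 0.0473]
orientation: [-2.24, -2.202, 0.001]
contact_force: [-1.4, -4.6, 1.0]
grip_width: -0.0002
```

send_rows:
  deltas:
    - [0, 0.004, 0, 0, 0, 0, 0]
    - [0, 0.004, 0, 0, 0, 0, 0]

```text
clock: 10.43
tcp_pos: [0.5564, -0.0674, 0.0473]
orientation: [-2.241, -2.202, 0.001]
contact_force: [-1.3, -5.6, -0.0]
grip_width: 0.0002
```

send_rows:
  deltas:
    - [0, 0.004, 0, 0, 0, 0, 0]
    - [0, 0.004, 0, 0, 0, 0, 0]

```text
clock: 10.6
tcp_pos: [0.5564, -0.0674, 0.0473]
orientation: [2.241, 2.201, -0.002]
contact_force: [-1.8, -8.0, -0.3]
grip_width: -0.0001
```

send_rows:
  deltas:
    - [0, 0.004, 0, 0, 0, 0, 0]
    - [0, 0.004, 0, 0, 0, 0, 0]

```text
clock: 10.77
tcp_pos: [0.5564, -0.0674, 0.0473]
orientation: [2.241, 2.2, -0.002]
contact_force: [-1.5, -8.3, -1.9]
grip_width: -0.0001
```

The slide is at its stop. The position has stalled at y = -0.0674 m (about -0.068 expected), and the force has risen gently to 8 N. I'll hold for about a second and then release quickly.

send_rows:
  deltas:
    - [0, 0, 0, 0, 0, 0, 0]
    - [0, 0, 0, 0, 0, 0, 0]
    - [0, 0, 0, 0, 0, 0, 0]
    - [0, 0, 0, 0, 0, 0, 0]
    - [0, 0, 0, 0, 0, 0, 0]
    - [0, 0, 0, 0, 0, 0, 0]
    - [0, 0, 0, 0, 0, 0, 0]
    - [0, 0, 0, 0, 0, 0, 0]
    - [0, 0, 0, 0, 0, 0, 0]
    - [0, 0, 0, 0, 0, 0, 0]
    - [0, 0, 0, 0, 0, 0, 0]
    - [0, 0, 0, 0, 0, 0, 0]

```text
clock: 11.77
tcp_pos: [0.5564, -0.0674, 0.0473]
orientation: [2.241, 2.2, -0.002]
contact_force: [-1.2, -7.4, -0.2]
grip_width: -0.0004
```

send_rows:
  deltas:
    - [0, -0.2, 0, 0, 0, 0, 0]
    - [0, -0.45, 0, 0, 0, 0, 0]
    - [0, -0.7, 0, 0, 0, 0, 0]
    - [0, -0.9, 0, 0, 0, 0, 0]
    - [0, -1, 0, 0, 0, 0, 0]
    - [0, -1, 0, -0.05, 0, 0, 0]
    - [0, -1, 0, -0.2, 0, 0, 0]
    - [0, -1, 0, -0.4, 0, 0, 0]
    - [0, -1, 0, -0.6, 0, 0, 0]
    - [0, -1, 0, -0.8, 0, 0, 0]
    - [0, -1, 0, -0.9, 0, 0, 0]
    - [0, -1, 0, -1, 0, 0, 0]
    - [0, -1, 0, -1, 0, 0, 0]

```text
clock: 12.85
tcp_pos: [0.5566, -0.214, 0.2004]
orientation: [2.236, 2.204, 0.007]
contact_force: [1.9, 0.3, 0.3]
grip_width: 0.0003
```

send_rows:
  deltas:
    - [0, 0, 0, -0.2, 0, 0, 0]
    - [0, 0, 0, -0.4, 0, 0, 0]
    - [0, 0, 0, -0.6, 0, 0, 0]
    - [0, 0, 0, -0.8, 0, 0, 0]
    - [0, 0, 0, -0.9, 0, 0, 0]
    - [0, 0, 0, -1, 0, 0, 0]
    - [0, 0, 0, -1, 0, 0, 0]

```text
clock: 13.43
tcp_pos: [0.5559, -0.2146, 0.3495]
orientation: [2.236, 2.204, 0.005]
contact_force: [0.4, -0.1, -0.3]
grip_width: -0.0
```

Run:
```python
from h import *
o=r.get_obs();print(o["clock"],o["tcp_pos"],o["contact_force"])
f=r.grab_frame("scene");b=blue(f);print(b)
p=np.array([ray(f,q,.06) for q in cv2.boxPoints(b)]);print(p.round(4).tolist(),p.mean(0).round(4))
cv2.imwrite("pics/s4.png",cv2.resize(f["pixels"][60:280,180:440,::-1],None,fx=2.5,fy=2.5))
```

```text
13.4333 [ 0.55587342 -0.21464153  0.34948583] [ 0.37887419 -0.11240374 -0.27724728]
((320.29705810546875, 184.3617706298828), (16.106266021728516, 72.47819519042969), 85.60128784179688)
[[0.6169, -0.1067, 0.06], [0.4946, -0.1064, 0.06], [0.4962, -0.0746, 0.06], [0.6167, -0.075, 0.06]] [ 0.5561 -0.0907  0.06  ]
```

View pics/s4.png

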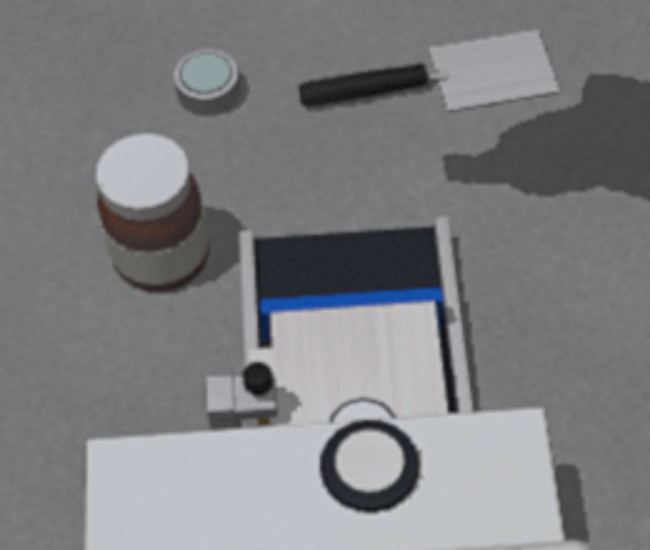

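The view shows the slide part-way in. The plate's outer edge is at y ≈ -0.107 m, against -0.172 m at the start, so travel is about 65 mm, which is the latch position. The jar, spare cell and spatula haven't moved, and the arm is clear.

```bash
python3 -c "
from h import *
f=r.grab_frame('scene');print(blue(f)[0]);print(r.hand_in())"
```

```text
(320.292724609375, 183.1341552734375)
the job is handed in; nothing more can be done
None
```

I pushed the slide fully home, held it there and let it go. It appears to be back on the stop pin, but one check is slightly unsettled. The job is handed in.

- **Push:** I used shut fingertips on the blue plate, slowing to a few mm/s near the end. The tip stopped at y = -0.0674 m, where about -0.068 m was expected. The force rose gently to about 8 N, so it did not ram the stop.
- **Hold and release:** I held it home for a little over 1 s. I then backed off faster than the spring returns and lifted the arm clear. The whole job took about 13.5 s.
- **Latch check:** About 1.5 s after release, the picture put the plate's outer edge at y ≈ -0.107 m, against -0.172 m at the start. That is about 65 mm of travel, the latched position.
- **Bystanders:** The jar, spare cell and spatula looked unmoved, and the force on the tool was near zero.
- **Unsettled check:** In a second picture 0.05 s later, the centre of the blue patch was 1.2 px (about 2 mm) further out. I think this is noise in the colour mask, but I handed in without a third picture to confirm it. I also judged the latch from the slide's position alone and did not measure the pin itself.

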